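# Check-clamp an offset lever and present it level over the press cradle

## Robot

A 6-joint arm with a two-finger parallel gripper is mounted at the origin on the work surface. World frame = base frame: x ahead of the robot, y to its left, z up, the work surface at z = 0. Lengths are in m, angles in degrees, forces in N, time in s.
With the tool pointing down it reaches from about 0.4 to 0.825 m from the base axis. Payload 7 kg.
Tool frame: the origin (TCP) lies midway between the tips of the shut fingers; the grasp point (between the pads) lies 19 mm behind it; z points along the fingers, y is the direction in which the jaws open and shut (so a half turn about z gives the same grasp; the last joint's range is limited). The gripper opens to 88 mm and grips with 3 to 60 N. Pads are 19 mm wide; open, the fingers measure 130 mm over their backs; the gripper's body (78 mm by 193 mm) begins 47 mm behind the grasp point.
Start: joints at [-55.686, 20.546, 0.682, 0, -70.136, -16.507], TCP at [0.206, -0.643, 0.201] pointing down, gripper open.
Joint ranges: [-176.03, 176.03], [-82.01, 121.73], [-58.28, 71.71], [-173.87, 95.51], [-174.79, -0.11], [-173.66, 173.66]. Speed limits (degrees/s): [136.94, 136.94, 172.46, 180, 180, 180].

## Interface

Orientations are given as [roll, pitch, yaw] about the fixed x, y, z axes, in that order (R = Rz(yaw) Ry(pitch) Rx(roll)).
In Python, from plant import r gives the robot as it stands.
- The arm moves only by the tool carry_out, never from a script. Its argument "motion" is one flat list of numbers, 7 for each row, row after row: the turn, a rotation vector about the tool's x, y, z in degrees, then the shift along the tool's x, y, z in cm, then the finger opening in cm, from 0 to 8.76. A call has 1 to 20 rows; each row shifts and turns the commanded pose from where the row before left it, along the tool's axes as they then stand; what a row does not reach is not made up. A row lasts 1/12 s, in which the tool goes at most 41.7 mm and 7.16 degrees, less where a joint would pass 70% of its speed; a pose out of reach is approached as far as the arm can. A call is refused whole if a number of a shift passes 4.17 or a number of a turn 7.16, either way. A call with a gripper value outside its range is refused whole. The fingers move at their own pace and stop on an object; "grip_force" is the grip in N (left out, the last holds). Time passes only in rows, so rows that do not move let the fingers close. It gives the time, the measured TCP pose, the force and the opening at its end, in the units of the state.
- r.get_state(): the state, without advancing time (a new reading comes with each control period).
- r.capture(name): name is "scene" or "side" or "wrist"; returns a dict with "pixels" (420x560x3 uint8, red, green, blue), "K" (3x3 intrinsics, pixels), "k1" (the pictures are not rectified: a ray, as slopes to the right and down, at radius r is drawn at 1 + k1 r^2 times it, then the intrinsics apply), "R" (3x3) and "t" (3): a world point X has camera coordinates R X + t. Camera axes: x right, y down, z forward; pixel columns grow to the right and rows downward; lengths in m; the calibration is good to about 2 mm. A picture is of the moment at which its call begins. There is no depth.
- r.close_job(): hands the job in, once; it reports no verdict.
The state is a dict: "time_s": time; "joints": joint angles; "qd": joint speeds; "joint_torque": joint torques, N m; "tcp_pos": TCP position; "eef_rot": TCP orientation; "contact_force": force on the tool from outside, world axes, zero at the start; "moment": the same for the moment, N m; "gripper_width": finger opening in m.
Only numpy, scipy, OpenCV 4.12 (cv2) and the standard library are available. Lean on these libraries where they do the work, as an engineer would, in place of code of your own. Each camera call takes 0.05 s, during which the arm holds its last target. There are 200 camera calls.

## Task

Swing the toggle clamp over onto the lever lying in the check nest and let go, so that it stays down on the eye by itself, then swing it fully back open. Then grip the offset lever at its balance point, lift it out and carry it level to the press cradle, and finish while holding it still and level about 5 cm above the cradle's walls, hub over the hub seat and eye over the saddle, touching nothing but the gripper. Leave the clamp open and everything else on the bench where it is.

Things in the scene. Friction and masses are not known exactly. Their poses are not given: they have to be found in the camera images.
- lever: Offset lever, bare steel, about 0.6 kg: round hub 44 mm wide, 34 tall; bar 16 wide, 20 tall; eye 30 wide, 20 tall; flat underside, hub to eye centre 170 mm. It balances on the bar 58 mm from the hub's centre: the origin is there, on the underside; x points to the eye (hub at x -58 mm, eye at +112), z up. At the start it sits level in the check nest, underside 36 mm above the bench.
- lever_hub (a point): Centre of the underside of the lever's hub.
- lever_eye (a point): Centre of the underside of the lever's eye.
- nest: Check nest, fixed: steel plate 320 x 100 x 12 mm with U-shaped hub seat, eye saddle and toggle clamp. Origin on the bench; x points along the seated lever from hub to eye to clamp, z up. Seats 36 mm above the bench, walls up to 50 mm (hub) and 46 mm (eye), 2.5 mm play. Seated, the lever's balance point is at x = -95 mm. Beside the bar, there is only the plate.
- clamp (a joint): Toggle clamp on the nest: an L of 81 mm arm with rubber foot and handle with ball. 0: arm level, foot on the lever's eye, handle upright. Grows as the handle swings away from the lever to the stop at 1.75 (start): arm upright, top 180 mm above the bench, handle outward. Weighted: either side of 1.1 it falls to that side, damped, and stays there (down: within 0.04 rad of 0). Takes about 2 N at the ball.
- clamp_hinge (a point): Clamp's hinge axis, 85 mm above the bench, 193 mm from the seated lever's balance point towards and beyond the eye; the axis is level and runs along the nest's y. Its frame is the nest's: x points away from the lever.
- clamp_ball (a point): Centre of the black ball, 28 mm wide, on the clamp handle, 85 mm from the hinge axis. At joint value a it is 85 sin(a) mm along the nest's x and 85 cos(a) mm up from the hinge. It can be pinched from above with a finger on either side along the hinge axis and led round the arc.
- cradle: The press cradle, screwed to the bench: a dark steel plate 250 x 110 x 12 mm with the same U-shaped hub seat and eye saddle as the nest but no clamp. Origin on the bench under the plate's centre; x points from hub seat to saddle, z up. Seats 36 mm above the bench, highest walls 50 mm above it.
- cradle_hub (a point): Centre of the cradle's hub seat, on its 36 mm high surface.
- cradle_eye (a point): Centre of the cradle's eye saddle, on its 36 mm high surface, 170 mm from the hub seat.
- link: Bystander: a straight flat steel link, 138 x 28 x 10 mm, with two equal eyes, lying on the bench; leave it alone.
- bush: Bystander: a small brass bush, 24 mm across and 18 mm tall, standing on the nest's base plate beside the lever, between the saddle and the clamp bracket; leave it alone.
- dowel: Bystander: a steel dowel, 14 mm across and 22 mm tall, standing on the cradle's base plate beside the gap between its seats; leave it alone.
- tumbler: Bystander: a steel and black travel mug, 74 mm across, 190 mm tall; leave it alone.
- wrench: Bystander: a wrench lying on the bench; leave it alone.
- driver: Bystander: a screwdriver lying on the bench; leave it alone.
- tray: Bystander: an empty grey tray, 130 x 180 x 35 mm; leave it alone.

How it is judged (in metres and radians):
On the way, in this order (a step that is already met when the one before it is completed fails the run):
1. the clamp is down on the lever in the nest and presses on it, without the gripper on the clamp (value of joint clamp below 0.08 rad and contact force between clamp and lever above 0.5 N and contact force between clamp and the fingers below 0.2 N), for 0.2 s.
2. the clamp is swung back fully open, the lever still in the nest (value of joint clamp above 1.6 rad and z of lever in the frame of nest below 0.045 m), for 0.2 s.
3. the lever is lifted out of the nest by the gripper at its balance point (z of lever in the frame of nest above 0.07 m and contact force between lever and nest below 0.05 N and contact force between lever and the fingers above 1 N and x of the grasp point in the frame of lever between -0.02 and 0.02 m), for 0.2 s.
At the end, for the whole second after the job is handed in: Gripper holds the lever at rest within 20 mm of its balance point, level within 5 degrees, underside 25 to 90 mm above the cradle's walls, hub within 18 mm and eye within 22 mm of over their seats, touching neither nest nor cradle; clamp open (over 1.5 rad) (value of joint clamp above 1.5 rad and contact force between lever and nest below 0.05 N and contact force between lever and the fingers above 1 N and x of the grasp point in the frame of lever between -0.02 and 0.02 m and horizontal distance between lever_hub and cradle_hub below 0.018 m and horizontal distance between lever_eye and cradle_eye below 0.022 m and z of lever in the frame of cradle between 0.075 and 0.14 m and angle between lever's own z axis and vertical below 0.09 rad and contact force between lever and cradle below 0.05 N and linear speed of lever below 0.02 m/s and angular speed of lever below 0.1 rad/s); the arm keeps its last pose, push and grip.
It fails at once if the lever is tipped more than 17 degrees (angle between lever's own z axis and vertical above 0.3 rad).
It fails at once if a bystander is moved more than 25 mm (distance of any of link, bush, dowel, tumbler, wrench, driver, tray from where it was at the start of the episode above 0.025 m).
It also fails if it takes over 72 s, if anything falls off the work surface, if the arm or the gripper's body presses on something with over 40 N, if the wrist force passes 120 N, or if a joint passes its speed limit or range.

## Working session

There is one attempt and no reset: what is moved stays moved. The work goes in short steps, Python scripts to look and compute and a tool call to move; the robot and the scene stay as the last step left them, time stands still between calls to the robot, and variables do not carry over. Pictures are saved under pics/ and viewed, about 8 in all and at most 12, crops included, and the job is handed in when it is done.

Besides the shell and the picture viewer there is one more tool, called after "Call:" as a command line: name --argument value ..., lists and objects as JSON in quotes. carry_out: Moves the arm, as the interface text tells. Its arguments: {"type":"object","properties":{"motion":{"type":"array"},"grip_force":{"type":"number"}},"required":["motion"]}

```bash
ls; mkdir -p pics; cat > h.py <<'E'
import numpy as np, cv2, json
from plant import r
def cap(n,f):
    c=r.capture(n); cv2.imwrite('pics/'+f+'.png',cv2.cvtColor(np.array(c['pixels'],dtype=np.uint8),cv2.COLOR_RGB2BGR))
    np.savez('pics/'+f+'.npz',K=c['K'],k1=c['k1'],R=c['R'],t=c['t']); return c
def load(f): return dict(np.load('pics/'+f+'.npz'))
def dist(c): return np.array([float(c['k1']),0,0,0,0])
def proj(c,X): return cv2.projectPoints(np.array(X,float).reshape(-1,3),cv2.Rodrigues(np.array(c['R'],float))[0],np.array(c['t'],float),np.array(c['K'],float),dist(c))[0].reshape(-1,2)
def ray(c,uv,z):
    p=cv2.undistortPointsIter(np.array(uv,float).reshape(-1,1,2),np.array(c['K'],float),dist(c),None,None,(3,50,1e-9)).reshape(-1,2)
    R=np.array(c['R'],float);o=-R.T@np.array(c['t'],float)
    d=np.c_[p,np.ones(len(p))]@R
    return o+d*((np.broadcast_to(z,len(p))-o[2])/d[:,2])[:,None]
E
python3 - <<'E'
from h import *
for n in('scene','side'):
    c=cap(n,n+'0'); print(n,-np.array(c['R']).T@np.array(c['t']),c['K'][0],c['k1'])
s=r.get_state();print(s)
a=cv2.imread('pics/scene0.png');b=cv2.imread('pics/side0.png')
E
```

```text
pics
scene [ 1.13157032 -0.36820359  1.01249824] [422.58383831   0.         273.59117505] 0.008336577270755962
side [0.47687542 1.17626649 1.20163926] [466.54619237   0.         273.54050879] -0.008569635831293457
{'time_s': 0.1, 'joints': array([-5.56870128e+01,  2.05860843e+01,  6.39006612e-01, -1.87714802e-02,
       -7.01361799e+01, -1.65067914e+01]), 'qd': array([ 0.03009935, -0.04843745,  0.03282519,  0.13379095, -0.03387376,
        0.0681641 ]), 'joint_torque': array([-8.82161476e-04, -5.84164131e+01,  2.93751687e+01,  7.01550320e+00,
        1.01953375e-02, -4.88337776e-05]), 'tcp_pos': array([ 0.20624109, -0.64221415,  0.2000271 ]), 'eef_rot': array([ 1.79915159e+02, -6.73805767e-03, -1.62200190e+02]), 'contact_force': array([-0.11230059, -0.00291304,  0.42448737]), 'moment': array([ 0.04747067, -0.02215885, -0.00476949]), 'gripper_width': 0.08735730431376981}
```

View pics/scene0.png

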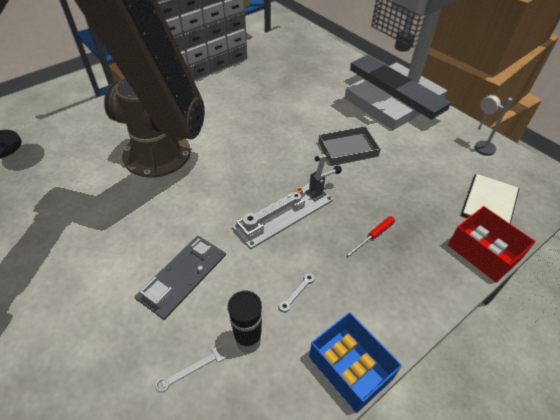

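View pics/side0.png

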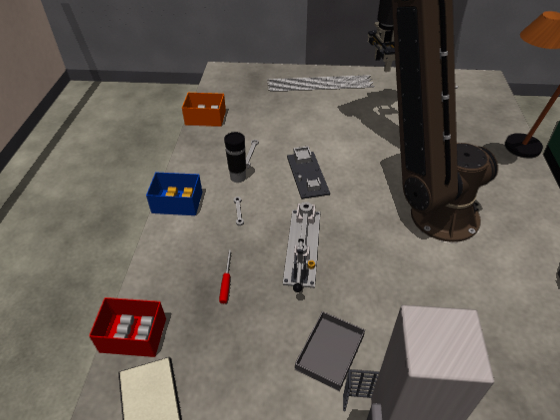

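The scene view shows the nest at about (285,215), lever hub (250,219), eye (298,197) and ball (338,170). The cradle is at (180,275), its larger seat near (155,290). The side view shows the same items. I'll zoom in on both views.

```bash
python3 - <<'E'
from h import *
a=cv2.imread('pics/scene0.png');b=cv2.imread('pics/side0.png')
A=cv2.resize(a[150:320,130:350],None,fx=3.6,fy=3.5,interpolation=3)[:595]
cv2.imwrite('pics/za.png',A)
B=cv2.resize(b[140:300,260:340],None,fx=3.7,fy=3.7,interpolation=3)
cv2.imwrite('pics/zb.png',B)
sc=load('scene0');sd=load('side0')
print(ray(sc,[[249,217],[298,195],[338,170],[155,290],[202,247]],[.07,.056,.085,.04,.04]).round(3))
print(ray(sd,[[306,207],[298,288],[302,154],[313,183]],[.07,.085,.04,.04]).round(3))
E
```

```text
[[ 0.482  0.053  0.07 ]
 [ 0.495  0.228  0.056]
 [ 0.512  0.376  0.085]
 [ 0.508 -0.27   0.04 ]
 [ 0.468 -0.101  0.04 ]]
[[ 0.487  0.06   0.07 ]
 [ 0.496  0.402  0.085]
 [ 0.515 -0.26   0.04 ]
 [ 0.467 -0.095  0.04 ]]
```

View pics/za.png

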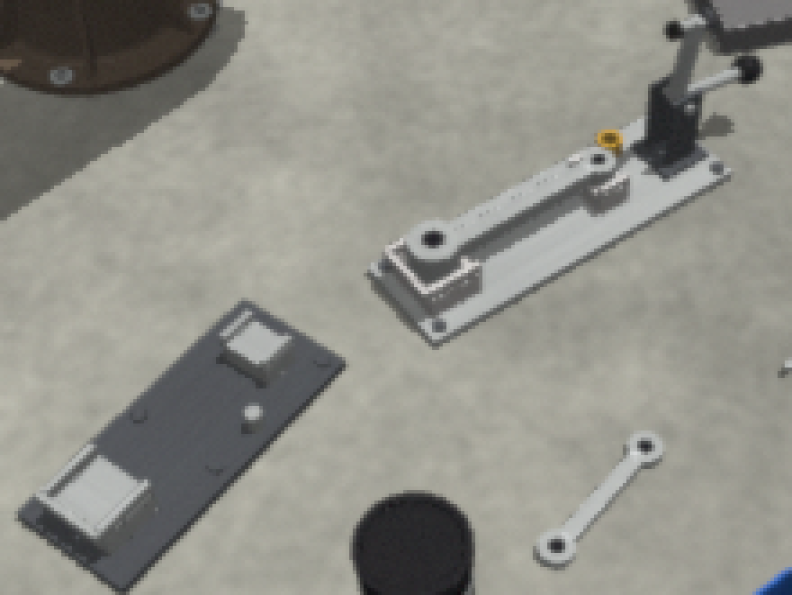

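View pics/zb.png

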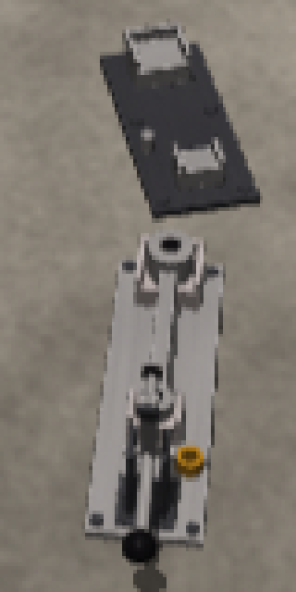

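The zooms resolve the lever bores, the ball, the plate corners and the cradle seats. Next I'll fit the poses across both views.

```bash
cat > fit.py <<'E'
from h import *
from scipy.optimize import least_squares
sc=load('scene0');sd=load('side0')
A=lambda p:[130+p[0]/3.6,150+p[1]/3.5]
B=lambda p:[260+p[0]/3.7,140+p[1]/3.7]
def fit(obs,p0):
    def X(p,l): c,s=np.cos(p[2]),np.sin(p[2]); return [p[0]+c*l[0]-s*l[1],p[1]+s*l[0]+c*l[1],l[2]]
    f=lambda p:np.concatenate([proj(c,X(p,l))[0]-uv for c,uv,l in obs])
    q=least_squares(f,p0,loss='soft_l1'); print(q.x[:2].round(4),np.degrees(q.x[2]).round(2)); print(f(q.x).reshape(-1,2).round(1).tolist()); return q.x
nest=[(sc,A((432,239)),(-.153,0,.07)),(sc,A((599,160)),(.017,0,.056)),(sc,A((747,68)),(.098+.0836,0,.070)),(sd,B((171,244)),(-.153,0,.07)),(sd,B((139,546)),(.1816,0,.070)),
(sc,A((370,270)),(-.16,.05,.012)) ,(sc,A((436,346)),(-.16,-.05,.012)),(sc,A((732,174)),(.16,-.05,.012)),(sd,B((120,262)),(-.16,-.05,.012)),(sd,B((222,262)),(-.16,.05,.012)),(sd,B((88,535)),(.16,-.05,.012)),(sd,B((203,545)),(.16,.05,.012))]
p=fit([o for o in nest[:5]],[.49,.21,1.5]); 
p=fit(nest,[.49,.21,1.5])
cr=[(sc,A((18,517)),(-.125,.055,.012)),(sc,A((123,592)),(-.125,-.055,.012)),(sc,A((345,362)),(.125,-.055,.012)),(sc,A((243,300)),(.125,.055,.012)),(sd,B((155,215)),(.125,-.055,.012)),(sd,B((260,202)),(.125,.055,.012)),(sd,B((102,57)),(-.125,-.055,.012))]
q=fit(cr,[.49,-.18,1.8])
w=ray(sc,[A((97,493)),A((262,343))],.036); w2=ray(sd,[B((160,52)),B((200,158))],.036)
for W in(w,w2):
    d=W[:,:2]-q[:2];c,s=np.cos(q[2]),np.sin(q[2]);print(W.round(3).tolist(),(d@np.array([[c,-s],[s,c]])).round(3).tolist())
E
python3 fit.py
```

```text
[0.4925 0.2069] 88.1
[[0.3, -0.4], [0.1, -0.6], [-0.2, -0.1], [-0.2, -0.2], [-0.2, -0.6]]
[0.4914 0.1868] 88.29
[[-5.5, 2.9], [-5.2, 2.3], [-5.2, 2.4], [0.2, -4.4], [0.7, -6.2], [1.5, -3.3], [2.1, -3.2], [2.5, -3.1], [-0.5, -0.0], [0.2, 2.1], [-1.5, 0.6], [-0.0, 0.9]]
[ 0.4915 -0.1844] 106.85
[[-0.7, -0.8], [0.3, -0.1], [0.6, -1.1], [-0.1, -1.0], [-0.8, -1.5], [-0.2, -2.5], [-1.6, -1.0]]
[[0.511, -0.267, 0.036], [0.469, -0.1, 0.036]] [[-0.085, 0.005], [0.087, -0.003]]
[[0.511, -0.265, 0.036], [0.463, -0.101, 0.036]] [[-0.083, 0.005], [0.088, 0.003]]
```

Call:
carry_out --motion '[0,0,-7.03,0,0,-0.8,8.7,0,0,-7.03,0,0,-0.8,8.7,0,0,-7.03,0,0,-0.8,8.7,0,0,-7.03,0,0,-0.8,8.7,0,0,-7.03,0,0,-0.8,8.7,0,0,-7.03,0,0,-0.8,8.7,0,0,-7.03,0,0,-0.8,8.7,0,0,-7.03,0,0,-0.8,8.7,0,0,-7.03,0,0,-0.8,8.7,0,0,-7.03,0,0,-0.8,8.7,0,0,0,-3.47,-1.76,0,8.7,0,0,0,-3.47,-1.76,0,8.7,0,0,0,-3.47,-1.76,0,8.7,0,0,0,-3.47,-1.76,0,8.7,0,0,0,-3.47,-1.76,0,8.7,0,0,0,-3.47,-1.76,0,8.7,0,0,0,-3.47,-1.76,0,8.7,0,0,0,-3.47,-1.76,0,8.7,0,0,0,-3.47,-1.76,0,8.7,0,0,0,-3.47,-1.76,0,8.7]' --grip_force 20

```text
time_s: 1.77
tcp_pos: [0.394, -0.2998, 0.2808]
eef_rot: [-180.0, 0.0, -91.9]
contact_force: [1.0, -0.2, -0.3]
gripper_width: 0.0867
```

Call:
carry_out --motion '[0,0,0,-3.47,-1.76,0,8.7,0,0,0,-3.47,-1.76,0,8.7,0,0,0,-3.47,-1.76,0,8.7,0,0,0,0,0,-4,8.7,0,0,0,0,0,-4,8.7,0,0,0,0,0,0,8.7,0,0,0,0,0,0,8.7]'

```text
time_s: 2.35
tcp_pos: [0.4511, -0.199, 0.363]
eef_rot: [-179.8, -0.0, -91.8]
contact_force: [0.8, 0.4, -0.8]
gripper_width: 0.0868
```

```bash
python3 - <<'E'
from h import *
c=cap('wrist','w0');print(r.get_state()['tcp_pos'])
R=np.array(c['R']);print((-R.T@np.array(c['t'])).round(3),R.round(2).tolist())
q=[.4915,-.1844,np.radians(106.85)];cc,s=np.cos(q[2]),np.sin(q[2])
for l in[(-.085,0,.036),(.085,0,.036),(.125,.055,.012),(.125,-.055,.012),(-.125,-.055,.012),(-.125,.055,.012)]:
    print(l,proj(c,[q[0]+cc*l[0]-s*l[1],q[1]+s*l[0]+cc*l[1],l[2]]).round(1))
E
```

```text
[ 0.45018417 -0.19897938  0.36123911]
[ 0.448 -0.271  0.547] [[-1.0, 0.03, -0.0], [0.03, 0.96, 0.27], [0.01, 0.27, -0.96]]
(-0.085, 0, 0.036) [[241.3 129.6]]
(0.085, 0, 0.036) [[277.3 229.4]]
(0.125, 0.055, 0.012) [[314.8 236.1]]
(0.125, -0.055, 0.012) [[255.8 254.7]]
(-0.125, -0.055, 0.012) [[202.5 116.8]]
(-0.125, 0.055, 0.012) [[267.3  93.2]]
```

View pics/w0.png

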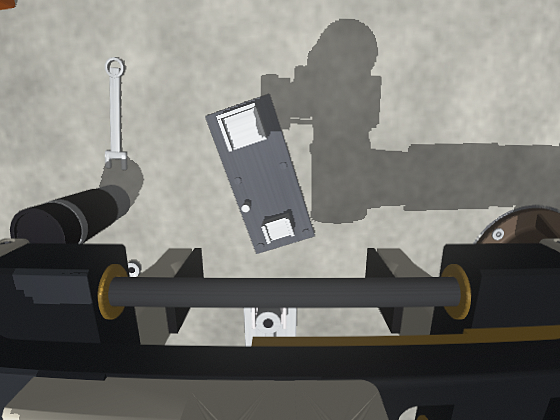

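The wrist view shows the cradle corners at (206,116), (270,94), (314,236) and (257,253), and seat centres near (240,129) and (278,230). These are within 2–3 px of the predictions, so the cradle pose holds. Next I go above the ball.

Call:
carry_out --motion '[0,0,0,-3.92,-0.19,0.6,8.7,0,0,0,-3.92,-0.19,0.6,8.7,0,0,0,-3.92,-0.19,0.6,8.7,0,0,0,-3.92,-0.19,0.6,8.7,0,0,0,-3.92,-0.19,0.6,8.7,0,0,0,-3.92,-0.19,0.6,8.7,0,0,0,-3.92,-0.19,0.6,8.7,0,0,0,-3.92,-0.19,0.6,8.7,0,0,0,-3.92,-0.19,0.6,8.7,0,0,0,-3.92,-0.19,0.6,8.7,0,0,0,-3.92,-0.19,0.6,8.7,0,0,0,-3.92,-0.19,0.6,8.7,0,0,0,-3.92,-0.19,0.6,8.7,0,0,0,-3.92,-0.19,0.6,8.7,0,0,0,-3.92,-0.19,0.6,8.7,0,0,0,0,0,0,8.7,0,0,0,0,0,0,8.7,0,0,0,0,0,0,8.7]'

```text
time_s: 3.9
tcp_pos: [0.4974, 0.3868, 0.2692]
eef_rot: [179.9, -0.1, -91.9]
contact_force: [-0.6, -0.7, -0.2]
gripper_width: 0.0871
```

```bash
python3 - <<'E'
from h import *
c=cap('wrist','w1');print(r.get_state()['tcp_pos'])
P=np.array([.4925,.2069]);u=np.array([np.cos(np.radians(88.1)),np.sin(np.radians(88.1))])
for n,x,z in(('hub',-.153,.07),('eye',.017,.056),('ball',.1816,.07),('bal',-.095,.056)): print(n,(P+u*x).round(4),proj(c,[*(P+u*x),z]).round(1))
E
```

```text
[0.49768168 0.38638568 0.27007115]
hub [0.4874 0.054 ] [[ 282.7 -132. ]]
eye [0.4931 0.2239] [[282.8  42.8]]
ball [0.4985 0.3884] [[283.  188.1]]
bal [0.4894 0.112 ] [[282.8 -65.9]]
```

View pics/w1.png

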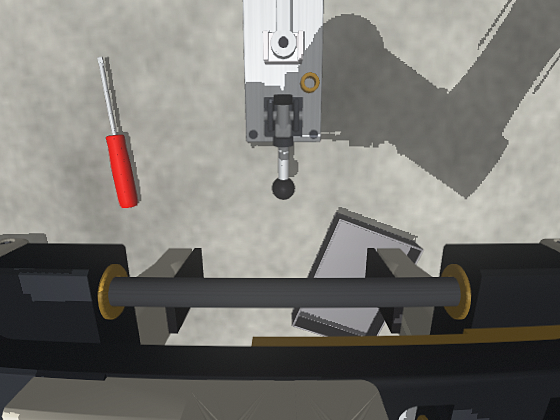

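The ball is at (284,188), matching the prediction (283,188). Next: descend, then close.

Call:
carry_out --motion '[0,0,0,0,0,3.6,8.7,0,0,0,0,0,3.6,8.7,0,0,0,0,0,3.6,8.7,0,0,0,0,0,3.6,8.7,0,0,0,0,0,3.6,8.7,0,0,0,0,0,3.6,8.7,0,0,0,0,0,0,8.7,0,0,0,0,0,0,5,0,0,0,0,0,0,2.5,0,0,0,0,0,0,2.5,0,0,0,0,0,0,2.5,0,0,0,0,0,0,2.5,0,0,0,0,0,0,2.5,0,0,0,0,0,0,2.5]' --grip_force 15

```text
time_s: 5.12
tcp_pos: [0.498, 0.3877, 0.0556]
eef_rot: [-180.0, 0.1, -91.9]
contact_force: [0.1, 0.7, 0.1]
gripper_width: 0.0458
```

Call:
carry_out --motion '[0,0,0,0,0,0,2.2,0,0,0,0,0,0,2.2,0,0,0,0,0,0,2.2,0,0,0,0,0,0,2.2,0,0,0,0,0,0,2.2,0,0,0,0,0,0,2.2]'

```text
time_s: 5.62
tcp_pos: [0.4979, 0.3874, 0.0548]
eef_rot: [180.0, -0.0, -91.9]
contact_force: [-0.0, 1.0, 0.0]
gripper_width: 0.0221
```

```bash
python3 - <<'E'
from h import *
# arc, relative shifts in tool frame: toolx = -nestx*1000 (nest x dir opposite), z down
a=np.array([1.75,1.6,1.4,1.2,1.0,.8,.6,.4,.3]);X=8.5*np.sin(a);Z=8.5*np.cos(a)
print(np.c_[a[1:],-np.diff(X),-np.diff(Z)].round(2))
print(r.get_state()['gripper_width'])
E
```

```text
[[ 1.6  -0.13 -1.27]
 [ 1.4   0.12 -1.69]
 [ 1.2   0.45 -1.64]
 [ 1.    0.77 -1.51]
 [ 0.8   1.05 -1.33]
 [ 0.6   1.3  -1.09]
 [ 0.4   1.49 -0.81]
 [ 0.3   0.8  -0.29]]
0.02205049545880638
```

Call:
carry_out --motion '[0,0,0,0,0,0,1.5,0,0,0,0,0,0,1.5,0,0,0,0,0,0,1.5]'

```text
time_s: 5.87
tcp_pos: [0.4983, 0.3875, 0.0552]
eef_rot: [-180.0, 0.0, -91.9]
contact_force: [2.0, -1.6, 2.3]
gripper_width: 0.0155
```

```bash
python3 - <<'E'
from h import *
print(r.get_state()['gripper_width'])
a=cap('side','s2');b=cap('scene','c2')
I=[]
for c in(a,b):
    u=proj(c,[.4985,.3884,.07])[0].astype(int);p=cv2.cvtColor(np.array(c['pixels'],dtype=np.uint8),cv2.COLOR_RGB2BGR)
    I.append(cv2.resize(p[u[1]-40:u[1]+40,u[0]-40:u[0]+40],(390,390),interpolation=3))
cv2.imwrite('pics/z2.png',np.hstack(I))
E
```

```text
0.015490907711217443
```

View pics/z2.png

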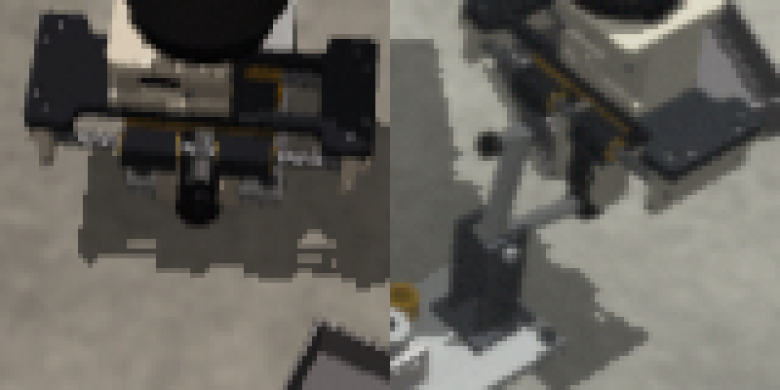

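The ball is between the fingers but looks slightly below them. The 15.5 mm opening suggests the pads are on its upper cap. I'll check the tray clearance and what the wrist camera shows before going lower.

```bash
python3 - <<'E'
from h import *
c=load('w1');print(ray(c,[[340,208],[424,246],[293,318]],.035).round(3))
for f in('side','scene'):
    c=load({'side':'s2','scene':'c2'}[f]);o=proj(c,[.4985,.3884,.07])[0].astype(int)
    for p in([.498,.3875,.055],[.498,.3875,.074],[.4985,.3884,.07],[.4985,.3884,.06]): q=(proj(c,p)[0]-o+40)*390/80; print(f,p,(q+[0 if f=='side' else 390,0]).round())
E
```

```text
[[0.424 0.425 0.035]
 [0.305 0.483 0.035]
 [0.491 0.591 0.035]]
side [0.498, 0.3875, 0.055] [197. 213.]
side [0.498, 0.3875, 0.074] [198. 195.]
side [0.4985, 0.3884, 0.07] [197. 200.]
side [0.4985, 0.3884, 0.06] [196. 209.]
scene [0.498, 0.3875, 0.055] [582. 213.]
scene [0.498, 0.3875, 0.074] [586. 193.]
scene [0.4985, 0.3884, 0.07] [587. 197.]
scene [0.4985, 0.3884, 0.06] [585. 208.]
```

Call:
carry_out --motion '[0,0,0,0,0,0,4.5,0,0,0,0,0,0,4.5,0,0,0,0,0,0,4.5,0,0,0,0,0,0,4.5,0,0,0,0,0,0,4.5,0,0,0,0,0,0,4.5]'

```text
time_s: 6.47
tcp_pos: [0.4978, 0.3873, 0.0547]
eef_rot: [180.0, -0.0, -91.9]
contact_force: [-0.7, -0.7, -0.3]
gripper_width: 0.0439
```

Call:
carry_out --motion '[0,0,0,0,0,0.6,4.5,0,0,0,0,0,0.6,4.5,0,0,0,0,0,0,4.5,0,0,0,0,0,0,1.5,0,0,0,0,0,0,1.5,0,0,0,0,0,0,1.5,0,0,0,0,0,0,1.5,0,0,0,0,0,0,1.5,0,0,0,0,0,0,1.5,0,0,0,0,0,0,1.5]'

```text
time_s: 7.3
tcp_pos: [0.4983, 0.3875, 0.0431]
eef_rot: [-180.0, 0.0, -91.9]
contact_force: [2.9, -0.2, -1.0]
gripper_width: 0.0267
```

```bash
python3 - <<'E'
from h import *
print(r.get_state()['gripper_width'])
a=cap('side','s3');b=cap('scene','c3')
I=[]
for c in(a,b):
    u=proj(c,[.4985,.3884,.07])[0].astype(int);p=cv2.cvtColor(np.array(c['pixels'],dtype=np.uint8),cv2.COLOR_RGB2BGR)
    I.append(cv2.resize(p[u[1]-25:u[1]+25,u[0]-25:u[0]+25],(390,390),interpolation=3))
cv2.imwrite('pics/z3.png',np.hstack(I))
E
```

```text
0.02668584026103068
```

The 26.7 mm opening means the ball is held. Now I lead it along the arc in 0.1 rad rows to about 0.35 rad and release.

Call:
carry_out --motion '[0,0,0,-0.1,0,-0.84,1.5,0,0,0,-0.03,0,-0.85,1.5,0,0,0,0.05,0,-0.84,1.5,0,0,0,0.14,0,-0.84,1.5,0,0,0,0.22,0,-0.82,1.5,0,0,0,0.3,0,-0.8,1.5,0,0,0,0.38,0,-0.76,1.5,0,0,0,0.46,0,-0.71,1.5,0,0,0,0.53,0,-0.66,1.5,0,0,0,0.59,0,-0.6,1.5,0,0,0,0.65,0,-0.55,1.5,0,0,0,0.7,0,-0.48,1.5,0,0,0,0.74,0,-0.41,1.5,0,0,0,0.78,0,-0.34,1.5,0,0,0,0,0,0,1.5]'

```text
time_s: 8.65
tcp_pos: [0.4966, 0.3322, 0.1393]
eef_rot: [-179.9, 0.1, -91.9]
contact_force: [3.9, -0.1, 3.3]
gripper_width: 0.0262
```

```bash
python3 - <<'E'
from h import *
print(r.get_state()['gripper_width'])
a=cap('side','s4');b=cap('scene','c4')
I=[]
for c in(a,b):
    u=proj(c,[.4958,.32,.12])[0].astype(int);p=cv2.cvtColor(np.array(c['pixels'],dtype=np.uint8),cv2.COLOR_RGB2BGR)
    I.append(cv2.resize(p[u[1]-40:u[1]+40,u[0]-40:u[0]+40],(390,390),interpolation=3))
cv2.imwrite('pics/z4.png',np.hstack(I))
E
```

```text
0.02620806867322779
```

View pics/z4.png

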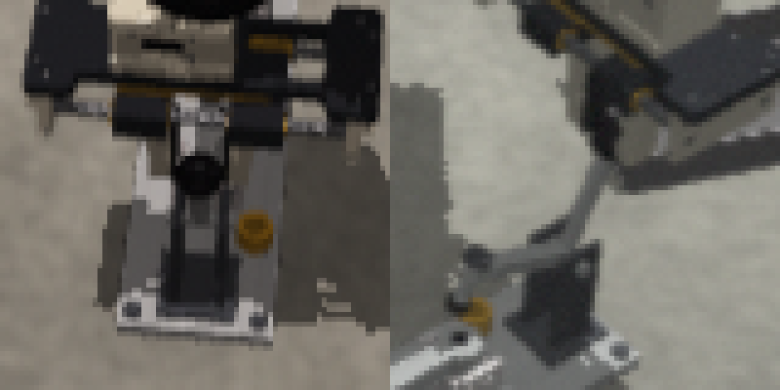

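The clamp is nearly down at about 0.35 rad, held by the ball. I'll release and let it settle.

Call:
carry_out --motion '[0,0,0,0,0,0,7,0,0,0,0,0,0,7,0,0,0,0,0,0,7,0,0,0,0,0,0,7,0,0,0,0,0,0,7,0,0,0,0,0,0,7,0,0,0,0,0,0,7,0,0,0,0,0,0,7,0,0,0,0,0,0,7,0,0,0,0,0,0,7,0,0,0,0,0,0,7,0,0,0,0,0,0,7,0,0,0,0,0,0,7,0,0,0,0,0,0,7,0,0,0,0,0,0,7,0,0,0,0,0,0,7,0,0,0,0,0,0,7,0,0,0,0,0,0,7]'

```text
time_s: 10.25
tcp_pos: [0.4961, 0.3333, 0.1379]
eef_rot: [180.0, 0.0, -91.9]
contact_force: [-0.7, -0.4, 0.3]
gripper_width: 0.0699
```

```bash
python3 - <<'E'
from h import *
a=cap('side','s5');b=cap('scene','c5')
I=[]
for c in(a,b):
    u=proj(c,[.4958,.30,.12])[0].astype(int);p=cv2.cvtColor(np.array(c['pixels'],dtype=np.uint8),cv2.COLOR_RGB2BGR)
    q=(proj(c,[.4958,.3048,.17])[0]-u+40)*390/80
    I.append(cv2.circle(cv2.resize(p[u[1]-40:u[1]+40,u[0]-40:u[0]+40],(390,390),interpolation=3),tuple(int(v) for v in q),3,(0,0,255),-1))
cv2.imwrite('pics/z5.png',np.hstack(I))
E
```

```text
(no output)
```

View pics/z5.png

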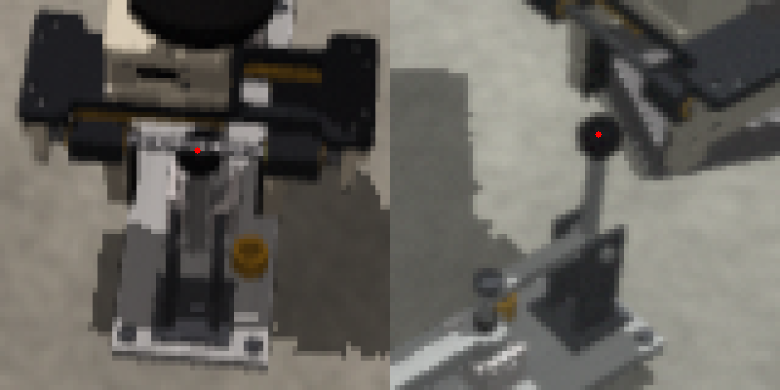

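The clamp rests down by itself: the red dot marking the a=0 prediction sits on the ball, and the foot is on the eye. Next I re-pinch the ball.

Call:
carry_out --motion '[0,0,0,0.95,0,-0.2,7,0,0,0,0.95,0,-0.2,7,0,0,0,0.95,0,-0.1,7,0,0,0,0,0,0,1.5,0,0,0,0,0,0,1.5,0,0,0,0,0,0,1.5,0,0,0,0,0,0,1.5,0,0,0,0,0,0,1.5,0,0,0,0,0,0,1.5,0,0,0,0,0,0,1.5,0,0,0,0,0,0,1.5,0,0,0,0,0,0,1.5,0,0,0,0,0,0,1.5,0,0,0,0,0,0,1.5,0,0,0,0,0,0,1.5]'

```text
time_s: 11.6
tcp_pos: [0.4957, 0.305, 0.1428]
eef_rot: [-180.0, 0.0, -91.9]
contact_force: [5.3, -0.1, -3.1]
gripper_width: 0.0267
```

Call:
carry_out --motion '[0,0,0,-0.85,0,0.04,1.5,0,0,0,-0.84,0,0.13,1.5,0,0,0,-0.82,0,0.21,1.5,0,0,0,-0.8,0,0.29,1.5,0,0,0,-0.77,0,0.37,1.5,0,0,0,-0.72,0,0.44,1.5,0,0,0,-0.68,0,0.51,1.5,0,0,0,-0.62,0,0.58,1.5,0,0,0,-0.56,0,0.64,1.5,0,0,0,-0.49,0,0.69,1.5,0,0,0,-0.42,0,0.74,1.5,0,0,0,-0.35,0,0.78,1.5,0,0,0,-0.27,0,0.8,1.5,0,0,0,-0.18,0,0.83,1.5,0,0,0,-0.1,0,0.84,1.5,0,0,0,-0.02,0,0.85,1.5,0,0,0,0,0,0,1.5]'

```text
time_s: 13.02
tcp_pos: [0.4983, 0.3906, 0.0532]
eef_rot: [-180.0, 0.0, -91.9]
contact_force: [6.9, 5.0, -0.3]
gripper_width: 0.0266
```

Call:
carry_out --motion '[0,0,0,0,0,0,7.5,0,0,0,0,0,0,7.5,0,0,0,0,0,0,7.5,0,0,0,0,0,0,7.5,0,0,0,0,0,0,7.5,0,0,0,0,0,0,7.5,0,0,0,0,0,0,7.5,0,0,0,0,0,0,7.5,0,0,0,0,0,0,7.5,0,0,0,0,0,0,7.5,0,0,0,0,0,-2.5,7.5,0,0,0,0,0,-3.5,7.5,0,0,0,0,0,-3.5,7.5,0,0,0,0,0,-3.5,7.5,0,0,0,0,0,-3.5,7.5,0,0,0,0,0,-3.5,7.5,0,0,0,0,0,0,7.5]'

```text
time_s: 14.43
tcp_pos: [0.5007, 0.3916, 0.2641]
eef_rot: [-179.5, 0.5, -91.9]
contact_force: [0.4, 0.2, 1.3]
gripper_width: 0.0748
```

```bash
python3 - <<'E'
from h import *
print(r.get_state()['tcp_pos'])
a=cap('side','s6');b=cap('scene','c6');w=cap('wrist','w6')
I=[]
for c in(a,b,w):
    u=proj(c,[.4958,.32,.10])[0].astype(int);u=np.clip(u,50,370);p=cv2.cvtColor(np.array(c['pixels'],dtype=np.uint8),cv2.COLOR_RGB2BGR)
    q=(proj(c,[.4985,.3884,.07])[0]-u+50)*260/100
    I.append(cv2.circle(cv2.resize(p[u[1]-50:u[1]+50,u[0]-50:u[0]+50],(260,260),interpolation=3),tuple(int(v) for v in q),2,(0,0,255),-1))
cv2.imwrite('pics/z6.png',np.hstack(I))
E
```

```text
[0.50068945 0.39160515 0.26413972]
```

View pics/z6.png

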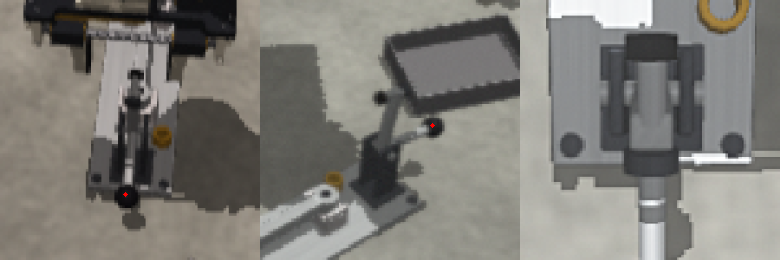

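The clamp is fully open, with the ball on the red dot that marks 1.75 rad. The lever is seated and the bush is in place. Next I move over the balance point.

Call:
carry_out --motion '[0,0,0,3.98,0,0,7.5,0,0,0,3.98,0,0,7.5,0,0,0,3.98,0,0,7.5,0,0,0,3.98,0,0,7.5,0,0,0,3.98,0,0,7.5,0,0,0,3.98,0,0,7.5,0,0,0,3.98,0,0,7.5,0,0,0,0,0,3.5,7.5,0,0,0,0,0,3.5,7.5,0,0,0,0,0,3.5,7.5,0,0,0,0,0,3.5,7.5,0,0,0,0,0,0,7.5,0,0,0,0,0,0,7.5]'

```text
time_s: 15.67
tcp_pos: [0.4872, 0.11, 0.1138]
eef_rot: [179.7, -0.2, -91.9]
contact_force: [0.8, 0.3, 1.3]
gripper_width: 0.0751
```

```bash
python3 - <<'E'
from h import *
s=r.get_state();d=np.array([.4894,.112,.025])-s['tcp_pos'];y=np.radians(s['eef_rot'][2])
print(s['tcp_pos'],s['eef_rot'],'tool cm',(100*np.array([d[0]*np.cos(y)+d[1]*np.sin(y),d[0]*np.sin(y)-d[1]*np.cos(y),-d[2]])).round(2))
E
```

```text
[0.4871877  0.11002021 0.11377709] [179.73128821  -0.21467749 -91.88802385] tool cm [-0.21 -0.21  8.88]
```

Call:
carry_out --motion '[0,0,0,-0.1,-0.1,1.5,7.5,0,0,0,-0.1,-0.1,2.2,7.5,0,0,0,0,0,2.2,7.5,0,0,0,0,0,2,7.5,0,0,0,0,0,1,7.5,0,0,0,0,0,0,7.5,0,0,0,0,0,0,4,0,0,0,0,0,0,3,0,0,0,0,0,0,2,0,0,0,0,0,0,1,0,0,0,0,0,0,0.5,0,0,0,0,0,0,0.5,0,0,0,0,0,0,0.5,0,0,0,0,0,0,0.5,0,0,0,0,0,0,0.5,0,0,0,0,0,0,0.5,0,0,0,0,0,0,0.5,0,0,0,0,0,0,0.5,0,0,0,0,0,0,0.5,0,0,0,0,0,0,0.5]' --grip_force 40

```text
time_s: 17.33
tcp_pos: [0.4906, 0.1131, 0.0264]
eef_rot: [180.0, -0.0, -91.9]
contact_force: [-1.3, -0.3, 1.6]
gripper_width: 0.015
```

Call:
carry_out --motion '[0,0,0,0,0,0,0.5,0,0,0,0,0,-0.3,0.5,0,0,0,0,0,-0.6,0.5,0,0,0,0,0,-0.8,0.5,0,0,0,0,0,-1,0.5,0,0,0,0,0,-1.2,0.5,0,0,0,0,0,-1.2,0.5,0,0,0,0,0,-1.2,0.5,0,0,0,0,0,-1,0.5,0,0,0,0,0,-0.8,0.5,0,0,0,0,0,-0.5,0.5,0,0,0,0,0,-0.2,0.5,0,0,0,0,0,0,0.5,0,0,0,0,0,0,0.5,0,0,0,0,0,0,0.5]'

```text
time_s: 18.58
tcp_pos: [0.4904, 0.1129, 0.1138]
eef_rot: [179.9, -0.0, -91.9]
contact_force: [0.2, 0.6, -5.6]
gripper_width: 0.0152
```

```bash
python3 - <<'E'
from h import *
s=r.get_state();print(s['tcp_pos'],s['contact_force'],s['moment'],s['gripper_width'])
a=cap('side','s7');b=cap('scene','c7')
I=[]
for c in(a,b):
    u=proj(c,[.4894,.13,.12])[0].astype(int);p=cv2.cvtColor(np.array(c['pixels'],dtype=np.uint8),cv2.COLOR_RGB2BGR)
    I.append(cv2.resize(p[u[1]-50:u[1]+50,u[0]-50:u[0]+50],(390,390),interpolation=3))
cv2.imwrite('pics/z7.png',np.hstack(I))
E
```

```text
[0.49039725 0.11294763 0.11383535] [ 0.21134878  0.64275072 -5.64120183] [-0.01984571  0.12544724  0.03103966] 0.015211550963932724
```

View pics/z7.png

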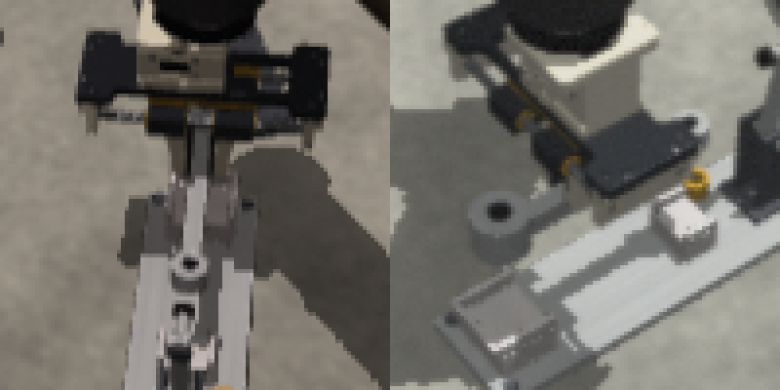

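The lever is level in the grip, clear of the nest, with its weight (about 5.6 N) on the tool. I'll check tumbler clearance along the way.

```bash
python3 - <<'E'
from h import *
print(ray(load('scene0'),[[245,303],[246,337]],[.19,.02]).round(3),ray(load('side0'),[[235,140],[237,163]],[.19,.02]).round(3))
s=r.get_state();y=np.radians(s['eef_rot'][2]);d=np.array([.499,-.209,0])-s['tcp_pos']
print((100*np.array([d[0]*np.cos(y)+d[1]*np.sin(y),d[0]*np.sin(y)-d[1]*np.cos(y)])).round(2))
E
```

```text
[[ 0.753 -0.148  0.19 ]
 [ 0.751 -0.155  0.02 ]] [[ 0.751 -0.137  0.19 ]
 [ 0.768 -0.212  0.02 ]]
[32.15 -1.92]
```

Call:
carry_out --motion '[0,0,0,0.5,-0.12,0,0.5,0,0,0,1,-0.12,0,0.5,0,0,0,1.5,-0.12,0,0.5,0,0,0,2,-0.12,0,0.5,0,0,0,2.4,-0.12,0,0.5,0,0,0,2.9,-0.12,0,0.5,0,0,0,2.9,-0.12,0,0.5,0,0,0,2.9,-0.12,0,0.5,0,0,0,2.9,-0.12,0,0.5,0,0,0,2.9,-0.12,0,0.5,0,0,0,2.9,-0.12,0,0.5,0,0,0,2.4,-0.12,0,0.5,0,0,0,2,-0.12,0,0.5,0,0,0,1.5,-0.12,0,0.5,0,0,0,1,-0.12,0,0.5,0,0,0,0.45,-0.12,0,0.5]'

```text
time_s: 20.02
tcp_pos: [0.4988, -0.2105, 0.1142]
eef_rot: [180.0, -0.0, -92.0]
contact_force: [0.4, 0.5, -5.5]
gripper_width: 0.0151
```

Call:
carry_out --motion '[0,0,-1,0,0,0.1,0.5,0,0,-2,0,0,0.2,0.5,0,0,-2.4,0,0,0.3,0.5,0,0,-2.7,0,0,0.3,0.5,0,0,-2.7,0,0,0.3,0.5,0,0,-2.7,0,0,0.3,0.5,0,0,-2.4,0,0,0.3,0.5,0,0,-1.85,0,0,0.2,0.5,0,0,-1,0,0,0.1,0.5,0,0,0,0,0,0,0.5,0,0,0,0,0,0,0.5,0,0,0,0,0,0,0.5,0,0,0,0,0,0,0.5]'

```text
time_s: 21.1
tcp_pos: [0.4995, -0.2086, 0.0936]
eef_rot: [-180.0, -0.0, -73.2]
contact_force: [-0.4, -0.5, -4.4]
gripper_width: 0.0148
```

```bash
python3 - <<'E'
from h import *
s=r.get_state();print(s['tcp_pos'],s['eef_rot'],s['contact_force'],s['gripper_width'])
a=cap('side','s8');b=cap('scene','c8')
p=s['tcp_pos'];y=np.radians(s['eef_rot'][2]+180);u=np.array([np.cos(y),np.sin(y)]);o=p[:2]-.001*u
I=[]
for c in(a,b):
    m=proj(c,[.4915,-.19,.10])[0].astype(int);g=cv2.cvtColor(np.array(c['pixels'],dtype=np.uint8),cv2.COLOR_RGB2BGR)
    g=cv2.resize(g[m[1]-60:m[1]+60,m[0]-60:m[0]+60],(390,390),interpolation=3)
    for l,z in((-.058,.136),(.112,.122)):
        q=(proj(c,[*(o+l*u),z])[0]-m+60)*390/120; cv2.circle(g,tuple(int(v) for v in q),2,(0,0,255),-1)
    I.append(g)
cv2.imwrite('pics/z8.png',np.hstack(I))
print('hub',o-.058*u,'eye',o+.112*u,'seats .5161,-.2657 .4669,-.1031')
E
```

```text
[ 0.4995489  -0.20862401  0.093624  ] [-1.79981662e+02 -5.00663521e-03 -7.31543606e+01] [-0.37485088 -0.53411326 -4.43408074] 0.014775795841332467
hub [ 0.51664677 -0.26509225] eye [ 0.46738174 -0.10238713] seats .5161,-.2657 .4669,-.1031
```

View pics/z8.png

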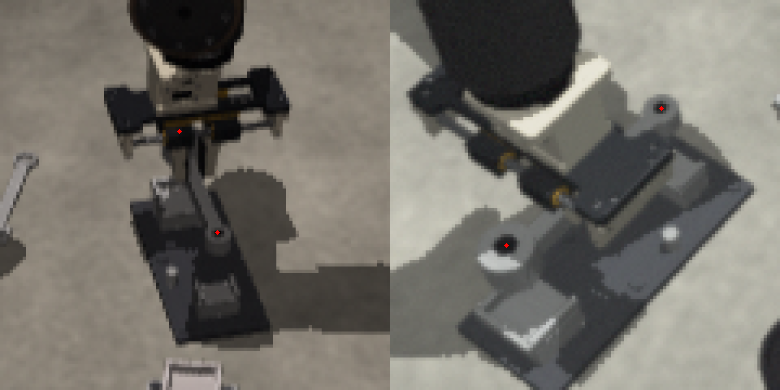

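The predicted bore positions (red dots) fall on the visible bores of the hub and eye, so the lever is level at about 0.102 m and over its seats. The dowel is undisturbed. Handing in.

```bash
python3 -c "
from plant import r
print(r.get_state()['qd'].round(2)); print(r.close_job())"
```

```text
[-0.15  0.11  0.05 -0.07  0.08  0.09]
the job is handed in; nothing more can be done
None
```

The job is handed in at about 21 s of the 72 s allowed. The hand-in reports no verdict, so the results below are from my own checks.

- **Clamp:** I led it over and let go, and it stayed down on the eye by itself. I then swung it back to its stop; the picture showed the ball at the 1.75 rad position. I could not read the force between clamp and lever directly.
- **Lever:** I gripped it about 1 mm from its balance point, lifted it out and carried it level to the cradle.
- **Final pose:** I worked out that the hub and eye are about 1 mm from over their seats. The seat positions themselves are good to about 3 mm. The underside is at about 0.102 m, roughly 5 cm above the walls, and the arm was still.
- **Last pictures:** the lever's predicted bore positions fell on the visible bores in the scene view. In the side view only the eye could be checked, because the gripper hides the hub. The dowel was in place, and the bush was still in place when last seen at the lift. I did not check the other bystanders specifically at the end, but nothing went near them.

**Disagreements:**
- The first pinch on the ball closed to 15.5 mm, on its upper cap. I reopened, went 12 mm lower and got a proper grip at 26.7 mm.
- The plate fit for the nest disagreed by a few pixels because its origin is not at the plate's centre. I used the fit to the lever bores and the ball instead.

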